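# Gauge the depth of an inclined bore with a depth rod and set the pointer

## Robot

A 7-joint arm with a two-finger parallel gripper is mounted at the origin on the work surface; the furniture and walls round the work are solid. World frame = base frame: x ahead of the robot, y to its left, z up, the work surface at z = 0. Lengths are in mm, angles in rad, forces in N, time in s.
With the tool pointing down it reaches from about 400 to 875 mm from the base axis. Payload 4.4 kg.
Tool frame: the origin (TCP) lies at the centre of the arm's flange, where the gripper is bolted on; the fingertips stand 173 mm ahead of it and the grasp point (between the pads) lies 155 mm ahead of it; z points along the fingers, y is the direction in which the jaws open and shut (so a half turn about z gives the same grasp; the last joint's range is limited). The gripper opens to 85 mm and grips with 20 to 120 N. Pads are 22 mm wide; open, the fingers measure 114 mm over their backs; the gripper's body (76 mm by 85 mm) begins 54 mm behind the grasp point. The pads swing forward as they close: fully open they stand 13 mm farther back than shut.
Start: joints at [1.188, 0.628, 0.038, 1.517, -0.027, 0.996, -0.02], TCP at [202.514, -617.66, 404.713] pointing down, gripper open.
Joint ranges: [-3.06, 3.06], [-0.37, 2.12], [-1.25, 1.32], [0.18, 2.47], [-1.1, 4.24], [0.23, 1.98], [-2.94, 2.94]. Speed limits (rad/s): [2.57, 2.57, 3.14, 3.14, 3.14, 3.14, 3.14].

## Interface

Orientations are given as [roll, pitch, yaw] about the fixed x, y, z axes, in that order (R = Rz(yaw) Ry(pitch) Rx(roll)).
In Python, from cell import * gives the robot as it stands. The module is installed in compiled form; this text tells all that it offers.
- The arm moves only by the shell command python3 -m jog 'ROWS'. ROWS is JSON, one flat list of numbers, 5 for each row, row after row: the shift along the tool's x, y, z in mm, then the turn about the tool's z in degrees, then the finger opening in mm, from 0 to 85.4. A call has 1 to 20 rows; each row is the pose to reach, as a shift and turn from the pose commanded when the call began, along the tool's axes at that moment; what a row does not reach only later rows make up. A row lasts 1/12 s, in which the tool goes at most 41.7 mm and 7.16 degrees, less where a joint would pass 70% of its speed; a pose out of reach is approached as far as the arm can. A call with a gripper value outside its range is refused whole. The fingers move at their own pace and stop on an object; the grip force is fixed at half the most. Time passes only in rows, so rows that repeat a pose let the fingers close. It gives the time, the measured TCP pose, the force and the opening at its end, in the units of the state.
- read_state(): the state, without advancing time (a new reading comes with each control period).
- get_image(name): name is "scene" or "top" or "wrist"; returns (picture, depth): 420x560x3 uint8, blue, green, red; 420x560 float32, mm along the optical axis (not along the pixel's ray), 0 where there is no reading.
- camera_params(name): a dict with "K" (3x3 intrinsics, pixels), "dist_coeffs" ([k1, k2, p1, p2, k3] as OpenCV has them; the pictures are not rectified), "T" (4x4, takes a point from camera to world coordinates). Camera axes: x right, y up, looking along -z (the intrinsics and any distortion apply to the point x, -y, -z); pixel columns grow to the right and rows downward; lengths in mm; the calibration is good to about 2 mm. A picture is of the moment at which its call begins: read the wrist's pose just before it. camera_params takes no time and is no camera call; for the wrist camera it gives the pose at the moment of the call.
- finish_job(): hands the job in, once; it reports no verdict.
The state is a dict: "clock": time; "qpos": joint angles; "qd": joint speeds; "tau": joint torques, N m; "eef_pos": TCP position; "tool_rot": TCP orientation; "force": force on the tool from outside, world axes, zero at the start; "torque": the same for the moment, N m; "width": finger opening in mm.
Only numpy, scipy, OpenCV 4.12 (cv2) and the standard library are available. Lean on these libraries where they do the work, as an engineer would, in place of code of your own. Each camera call takes 0.05 s, during which the arm holds its last target.

## Task

Find out how deep the stop sits in the inclined tube: take the depth rod from its grey block, slide it tip first into the tube until it bottoms, press it lightly (about 3 to 10 newtons, never hard) to feel the stop, and let go of it so that it rests there. Then draw the pointer of the holder up until the top of its flag is level with the underside of the rod's collar, to within 3 mm, and let go. Leave the beaker, the bottle and the dish next to the work where they stand.

Things in the scene. Friction and masses are not known exactly. Their poses are not given: they have to be found in the camera images.
- depth_rod: Loose steel depth rod, 150 g. Origin at the centre of its tip face, z runs along the rod to its head. Rod 12 mm in diameter and 150 mm long with a small chamfer at the tip, then a round steel collar (26 mm in diameter, 8 mm thick, 150 to 158 mm from the tip), then a round black grip 20 mm in diameter from 158 to 196 mm. It starts upright (it may lean by 2 degrees) in the grey block, its tip 15 mm above the worktop, and is to be pulled straight up.
- rod_tip (a point): Centre of the depth rod's tip face (same as the rod's origin).
- rod_collar (a point): Point on the depth rod's axis at the underside of its collar, 150 mm from the tip.
- rod_grip (a point): Point on the depth rod's axis in the middle of its black grip, 178 mm from the tip: the place to grasp it, fingers along the rod.
- park_block: Fixed grey block, 60 x 60 x 60 mm, in which the rod starts; origin at the centre of its underside, z up. Its hole is 14 mm wide and 45 mm deep.
- holder: Fixed aluminium holder, base plate 160 x 170 x 12 mm; origin at the centre of its underside, z up. It carries the inclined tube and, 80 mm to the tube's side, the pointer's guide.
- guide_tube: Inclined steel tube of the holder, fixed. Origin at the centre of its mouth, about 143 mm above the worktop. z runs along the bore's axis out of the mouth, 30 degrees from vertical, leaning to the holder's -x; y is level and points from the bore to the pointer. The bore is 15 mm in diameter and runs along -z; the mouth widens as a funnel to 26 mm over the last 12 mm. Tube outer diameter 32 mm (42 mm at the mouth), length 130 mm.
- bottom_stop: Adjustable stop in the lower end of the tube, origin at the same place and direction as the holder's. Inside the bore it carries a plug with a sprung rubber pad (it gives about 0.7 mm a newton). The pad's depth is different every time, between 68 and 105 mm below the mouth, and cannot be seen from outside; it must be felt with the rod, whose collar then stands 45 to 82 mm above the mouth.
- pointer_edge (a point): Tip of the pointer's flag, in its upper face. The flag is a flat bar 16 mm wide and 4 mm thick that reaches from the pointer's post towards the bore; this tip lies 18 mm beside the bore's axis, so it passes the collar 5 mm away. The pointer slides only along the guide tube's z (axes as guide_tube), from 20 mm (lowest) to 100 mm above the mouth; it starts within 10 mm of lowest, moves with about 3 N of friction plus its 120 g and stays where it is left.
- pointer_knob (a point): Point on the axis of the pointer's round black knob, 22 mm in diameter, 80 mm beside the bore's axis: the place to grasp it, fingers along the guide tube's -z. 65 mm above the flag's upper face along z; the knob's full-width part runs from 50 to 80 mm above that face, on a 10 mm stem.
- beaker: Loose glass beaker, 70 mm wide and 92 mm high, a bystander; origin at the centre of its underside.
- amber_bottle: Loose brown bottle, 70 mm wide and 178 mm high, a bystander; origin at the centre of its underside.
- petri_dish: Loose flat round dish, 64 mm wide and 16 mm high, a bystander; origin at the centre of its underside.

How it is judged:
By the outcome, as a careful person would: the job done as asked, in the order asked, and still so for the second after the job is handed in, with the robot touching nothing.
It also fails if it takes over 54 s, if anything falls off the work surface, if the arm or the gripper's body presses on something with over 40 N, if the wrist force passes 120 N, or if a joint passes its speed limit or range.

## Working session

There is one attempt and no reset: what is moved stays moved. The work goes in short steps, Python scripts to look and compute and a shell command to move; the robot and the scene stay as the last step left them, time stands still between calls to the robot, and variables do not carry over. Pictures are saved under pics/ and viewed, and the job is handed in when it is done.

```bash
mkdir -p pics; ls; cat > h.py <<'E'
from cell import *
import numpy as np, cv2
from scipy.spatial.transform import Rotation as Ro
def grab(n,f):
    p=camera_params(n); im,d=get_image(n); cv2.imwrite('pics/%s.png'%f,im)
    np.savez('pics/%s.npz'%f,im=im,d=d,K=p['K'],D=p['dist_coeffs'],T=p['T']); return im,d,p
def load(f): return np.load('pics/%s.npz'%f)
def ray(z,u,v):
    q=cv2.undistortPoints(np.array([[[u,v]]],float),z['K'],z['D'])[0,0]
    dirc=np.array([q[0],-q[1],-1.]); T=z['T']; return T[:3,3],T[:3,:3]@dirc
def pt(z,u,v,dep=None):   # world from depth
    o,r=ray(z,u,v); 
    if dep is None: dep=float(z['d'][int(round(v)),int(round(u))])
    return o+r*dep
def onz(z,u,v,h):
    o,r=ray(z,u,v); return o+r*(h-o[2])/r[2]
def proj(z,P):
    c=np.linalg.inv(z['T'])@np.append(P,1); c=c[:3]*[1,-1,-1]
    return cv2.projectPoints(c.reshape(1,1,3),np.zeros(3),np.zeros(3),z['K'],z['D'])[0][0,0]
def cloud(z,step=1):
    v,u=np.mgrid[0:420:step,0:560:step]; u=u.ravel();v=v.ravel();d=z['d'][v,u].astype(float)
    q=cv2.undistortPoints(np.stack([u,v],1).astype(float)[:,None],z['K'],z['D'])[:,0]
    P=np.stack([q[:,0]*d,-q[:,1]*d,-d],1)@z['T'][:3,:3].T+z['T'][:3,3]
    return P.reshape(420//step,560//step,3)
E
python3 - <<'E'
from h import *
print(read_state())
for n in ('scene','top','wrist'): 
    im,d,p=grab(n,n+'0'); print(n,np.round(p['T'],3).tolist(),p['K'][0][0],p['dist_coeffs'],(d>0).mean())
E
```

```text
pics
{'clock': 0.0, 'qpos': array([ 1.18823539,  0.62935468,  0.03843631,  1.51840709, -0.0270155 ,
        0.9963124 , -0.02000241]), 'qd': array([-0.00052459, -0.00027271, -0.00132667, -0.0007275 ,  0.00044225,
       -0.00060524,  0.00019929]), 'tau': array([-1.00738682e-04, -5.63411343e+01,  1.22669253e+00, -1.93448532e+01,
        1.11318284e-02,  1.03699465e-02, -6.70961654e-06]), 'eef_pos': array([ 202.40692335, -617.35329743,  403.77062627]), 'tool_rot': array([-3.13962889e+00,  1.10469027e-05,  3.16753783e-01]), 'force': array([-0.68399155, -0.0560458 ,  0.22092923]), 'torque': array([0.00627613, 0.01137385, 0.03616805]), 'width': 85.25876483906133}
scene [[-0.593, 0.56, -0.578, 60.208], [-0.805, -0.43, 0.409, 247.883], [-0.019, 0.708, 0.706, 744.588], [0.0, 0.0, 0.0, 1.0]] 389.56618936686937 [-0.10622486  0.          0.          0.          0.        ] 0.9959098639455782
top [[-0.023, 0.996, -0.084, 446.308], [-1.0, -0.024, -0.011, -97.414], [-0.013, 0.084, 0.996, 1273.707], [0.0, 0.0, 0.0, 1.0]] 515.9273649051476 [-0.10279876  0.          0.          0.          0.        ] 0.9960756802721088
wrist [[0.312, 0.903, 0.295, 278.629], [-0.95, 0.297, 0.093, -592.219], [-0.003, -0.309, 0.951, 372.821], [0.0, 0.0, 0.0, 1.0]] 360.44651476110573 [0.00766957 0.         0.         0.         0.        ] 0.9960076530612245
```

View pics/scene0.png

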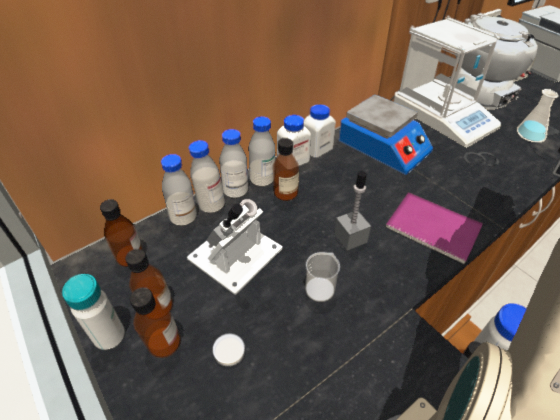

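View pics/top0.png

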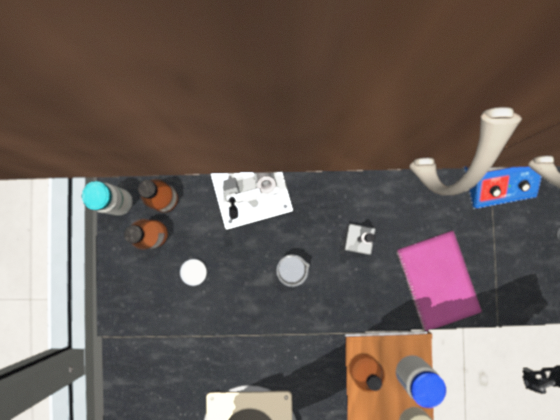

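View pics/wrist0.png

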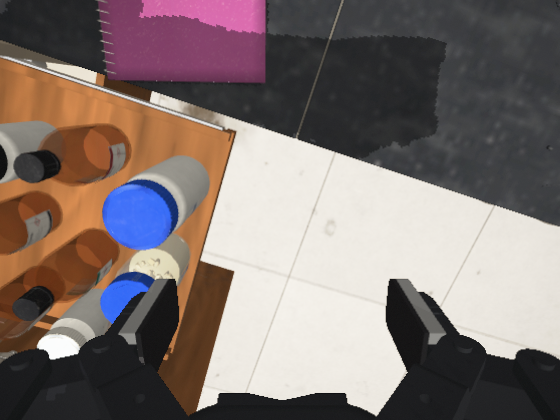

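```bash
python3 - <<'E'
from h import *
z=load('scene0');zt=load('top0')
def crop(f,x0,y0,x1,y1,s):
    im=load(f)['im'][y0:y1,x0:x1]; return cv2.resize(im,None,fx=s,fy=s,interpolation=cv2.INTER_CUBIC)
cv2.imwrite('pics/c1.png',crop('scene0',180,160,380,310,4)[:600,:800])
cv2.imwrite('pics/c2.png',crop('top0',190,160,390,300,4))
for n,(u,v) in dict(beaker=(320,275),dish=(228,348),block=(352,240),rodtop=(361,177),holder=(230,262),wood=(200,100)).items(): print('s',n,pt(z,u,v).round())
for n,(u,v) in dict(wood=(250,100),woodedge=(250,160),blk=(355,245),rodtop=(368,238),hold=(270,215),beaker=(293,270),dish=(193,272),bottle=(152,232),edge=(250,330)).items(): print('t',n,pt(zt,u,v).round())
E
```

```text
s beaker [ 422. -132.   11.]
s dish [396. 129.  16.]
s block [ 441. -248.   33.]
s rodtop [ 461. -265.  208.]
s holder [578.  11.  10.]
s wood [ 854. -104.  273.]
t wood [ 511.  -84. 1057.]
t woodedge [511. -74. 910.]
t blk [ 454. -262.   56.]
t rodtop [ 467. -268.  212.]
t hold [533. -62.  10.]
t beaker [ 397. -115.    1.]
t dish [397. 128.  17.]
t bottle [493. 201. 123.]
t edge [252.  -7.  -2.]
```

View pics/c1.png

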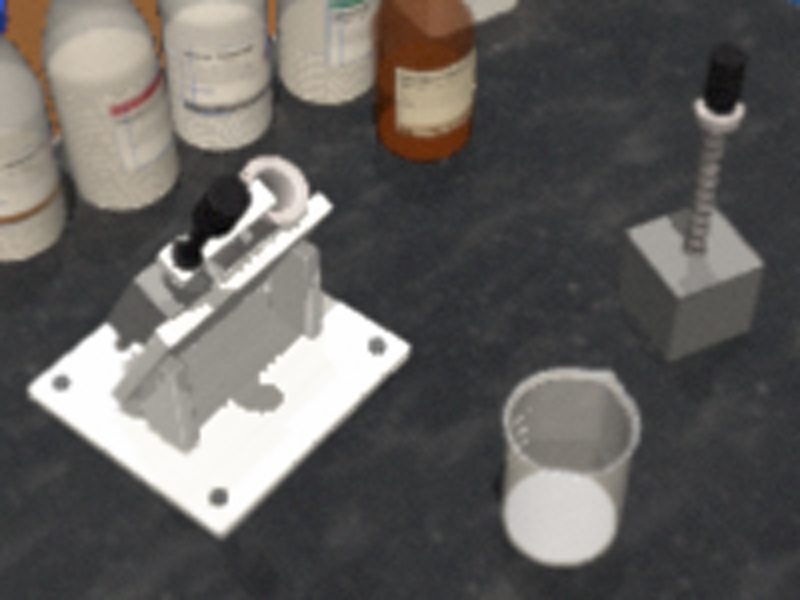

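View pics/c2.png

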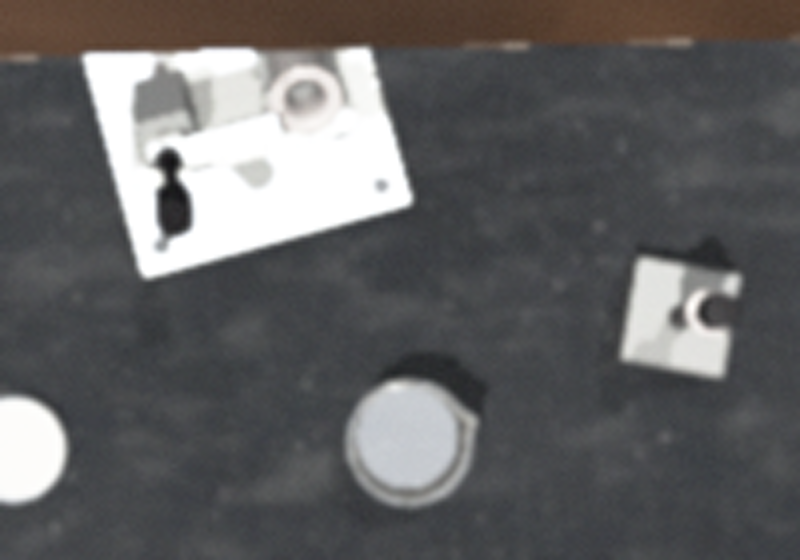

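```bash
python3 - <<'E'
from h import *
z=load('scene0');zt=load('top0')
def tri(a,b):
    o1,r1=ray(z,*a);o2,r2=ray(zt,*b)
    A=np.stack([r1,-r2],1);s=np.linalg.lstsq(A,o2-o1,rcond=None)[0]
    p,q=o1+r1*s[0],o2+r2*s[1]; return ((p+q)/2).round(1),np.linalg.norm(p-q).round(1)
for c in [(187.5,257.5),(235.5,294.2),(282.7,247)]: print('s',onz(z,*c,12).round(1))
for c in [(226.2,229.2),(293,210.7)]: print('t',onz(zt,*c,12).round(1))
print('mouth',tri((248.3,207.5),(266,184.5)), onz(z,248.3,207.5,143),onz(zt,266,184.5,143))
# clouds
for n,zz in(('s',z),('t',zt)):
    P=cloud(zz); R=P.reshape(-1,3); im=zz['im'].reshape(-1,3).astype(int)
    m=(abs(R[:,0]-463)<25)&(abs(R[:,1]+266)<25)&(R[:,2]>70)&(R[:,2]<230)
    for lo in range(75,225,15):
        k=m&(R[:,2]>=lo)&(R[:,2]<lo+15)
        if k.sum()>2: print(n,lo,k.sum(),R[k].mean(0).round(1),im[k].max(1).mean().round())
    k=(abs(R[:,0]-560)<90)&(abs(R[:,1]+30)<90)&(R[:,2]>120)&(im.max(1)<60)
    print('knob',k.sum(),R[k].min(0).round(1),R[k].max(0).round(1),R[k].mean(0).round(1))
    k=(abs(R[:,0]-450)<60)&(abs(R[:,1]+260)<60)&(abs(R[:,2]-60)<3)
    print('blk',R[k].mean(0).round(1),cv2.minAreaRect(R[k][:,:2].astype(np.float32)))
E
```

```text
s [649.7  86.2  12. ]
s [494.5  49.   12. ]
s [ 538.1 -114.5   12. ]
t [500.2  45.9  12. ]
t [ 541.8 -118.9   12. ]
mouth (array([591.4, -59. , 138.6]), np.float64(1.6)) [587.01648298 -57.35088847 143.        ] [591.27394251 -58.51208139 143.        ]
s 75 22 [ 463.5 -269.9   82.2] 110.0
s 90 26 [ 463.3 -270.3   97.3] 105.0
s 105 24 [ 464.1 -270.3  112.4] 98.0
s 120 28 [ 463.4 -270.4  128. ] 100.0
s 135 25 [ 463.3 -270.5  143.6] 90.0
s 150 18 [ 463.9 -269.8  154.7] 92.0
s 165 67 [ 462.8 -267.5  172.3] 135.0
s 180 43 [ 462.3 -267.4  187.5] 24.0
s 195 47 [ 462.7 -268.   202.2] 25.0
s 210 40 [ 466.3 -271.5  211.4] 41.0
knob 193 [508.5  -1.4 164. ] [566.4  22.6 239.4] [526.8  13.1 215.9]
blk [ 464.  -269.3   59.7] ((466.1619567871094, -273.2533264160156), (61.21849822998047, 61.37350082397461), 79.18894958496094)
t 75 4 [ 466.7 -268.4   85.6] 94.0
t 90 5 [ 467.5 -268.5   97.4] 108.0
t 105 3 [ 467.5 -268.1  110.5] 149.0
t 165 39 [ 467.5 -266.9  171.5] 219.0
t 180 9 [ 465.9 -265.2  187.5] 164.0
t 195 37 [ 466.7 -270.8  206.4] 89.0
t 210 45 [ 468.3 -273.3  211.8] 80.0
knob 87 [5.153e+02 1.000e-01 1.711e+02] [560.2  18.3 241.5] [532.8   8.  221.1]
blk [ 466.8 -269.    59.7] ((467.6749572753906, -273.1810302734375), (61.428565979003906, 59.913063049316406), 78.10785675048828)
```

```bash
cat >> h.py <<'E'
def go(target_tcp,yaw_deg):
    s=read_state(); R=Ro.from_euler('xyz',s['tool_rot']).as_matrix()
    d=R.T@(np.array(target_tcp)-s['eef_pos']); dy=-(yaw_deg-np.degrees(s['tool_rot'][2]))
    print('t',s['clock'],'tcp',s['eef_pos'].round(1),'rot',np.degrees(s['tool_rot']).round(2),'F',s['force'].round(2),'w',round(s['width'],1))
    print('shift',d.round(1),'turn',round(dy,2)); return d,dy
E
python3 -c "
from h import *
go([467,-272,404],14.1)"
```

```text
t 0.15 tcp [ 202.5 -617.4  404. ] rot [-179.92   -0.     18.15] F [0.07 1.3  0.59] w 85.5
shift [ 359.  -245.8    0.4] turn 4.05
```

```bash
python3 -m jog '[20,-14,-5,1,85, 50,-34,-10,2,85, 80,-55,-10,3,85, 110,-75,-10,4,85, 140,-96,-10,4,85, 170,-116,-10,4,85, 200,-137,-10,4,85, 230,-157,-10,4,85, 260,-178,-10,4,85, 290,-198,-10,4,85, 310,-212,-10,4,85, 325,-223,-10,4,85, 335,-230,-10,4,85, 335,-230,-10,4,85, 335,-230,-10,4,85]'
python3 - <<'E'
from h import *
go([467,-272,404],14.1); grab('wrist','w1')
E
```

```text
clock: 1.4
eef_pos: [449.0, -295.1, 414.6]
tool_rot: [3.141, 0.001, 0.247]
force: [-0.3, -0.1, 0.0]
width: 85.5
t 1.4 tcp [ 449.  -295.1  414.6] rot [1.7998e+02 4.0000e-02 1.4170e+01] F [-0.27 -0.11  0.03] w 85.5
shift [ 23.1 -18.   10.6] turn 0.07
```

View pics/w1.png

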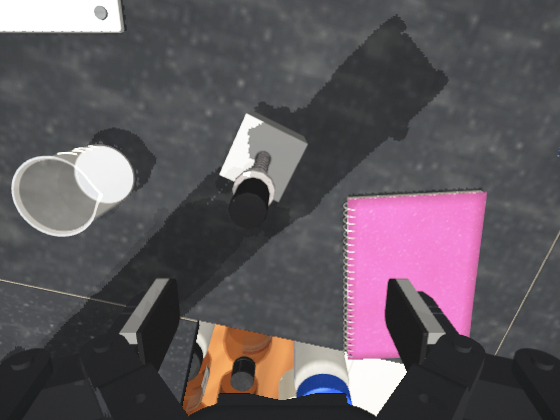

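```bash
python3 - <<'E'
from h import *
z=load('w1'); R=cloud(z).reshape(-1,3); im=z['im'].reshape(-1,3).astype(int)
m=(abs(R[:,0]-466)<30)&(abs(R[:,1]+270)<30)
k=m&(R[:,2]>206); print('top',R[k].mean(0),cv2.minEnclosingCircle(R[k][:,:2].astype(np.float32)))
k=m&(R[:,2]>167)&(R[:,2]<176); print('collar',R[k].mean(0),cv2.minEnclosingCircle(R[k][:,:2].astype(np.float32)))
E
```

```text
top [ 454.24023137 -261.55490599  297.34445664] ((449.8576354980469, -269.877197265625), 32.81308364868164)
collar [ 474.38593297 -272.10357588  172.26398541] ((467.8907165527344, -271.84698486328125), 12.830981254577637)
```

```bash
python3 - <<'E'
from h import *
z=load('w1'); R=cloud(z).reshape(-1,3)
m=(abs(R[:,0]-466)<30)&(abs(R[:,1]+270)<30)
k=m&(R[:,2]>209)&(R[:,2]<216); print('top',R[k].mean(0),cv2.minEnclosingCircle(R[k][:,:2].astype(np.float32)),R[k][:,2].max())
go([467.5,-271.5,363],14.1)
E
```

```text
top [ 468.22435751 -271.82312037  210.72871849] ((467.9707946777344, -271.8574523925781), 9.949453353881836) 212.89201794990612
t 1.45 tcp [ 448.4 -295.9  414.6] rot [1.7996e+02 6.0000e-02 1.4070e+01] F [-1.25 -0.52  0.23] w 85.2
shift [ 24.6 -19.1  51.6] turn -0.03
```

```bash
python3 -m jog '[12,-9,0,0,85, 25,-19,0,0,85, 25,-19,0,0,85, 25,-19,20,0,85, 25,-19,40,0,85, 25,-19,55,0,85, 25,-19,61,0,85, 25,-19,61,0,85]'
python3 -m jog '[0,0,0,0,50, 0,0,0,0,20, 0,0,0,0,5, 0,0,0,0,5, 0,0,0,0,5, 0,0,0,0,5, 0,0,0,0,5, 0,0,0,0,5]'
```

```text
clock: 2.12
eef_pos: [467.4, -271.5, 352.4]
tool_rot: [-3.14, 0.003, 0.245]
force: [-0.1, -0.2, 0.2]
width: 84.9
clock: 2.78
eef_pos: [469.2, -270.5, 354.4]
tool_rot: [3.14, -0.001, 0.247]
force: [-0.2, -0.8, 5.5]
width: 18.7
```

```bash
python3 -m jog '[0,0,-6,0,5, 0,0,-16,0,5, 0,0,-28,0,5, 0,0,-42,0,5, 0,0,-58,0,5, 0,0,-76,0,5, 0,0,-96,0,5, 0,0,-116,0,5, 0,0,-136,0,5, 0,0,-152,0,5, 0,0,-160,0,5, 0,0,-165,0,5, 0,0,-165,0,5]'
python3 - <<'E'
from h import *
grab('wrist','w2'); grab('scene','s2'); go([589.5,-58,525],14.1)
E
```

```text
clock: 3.87
eef_pos: [468.7, -270.1, 519.4]
tool_rot: [3.141, -0.001, 0.247]
force: [-0.3, -0.5, -2.1]
width: 17.8
t 3.9667 tcp [ 468.5 -270.   517.9] rot [-1.7993e+02  8.0000e-02  1.4150e+01] F [ 0.06 -0.41 -1.39] w 18.3
shift [ 169.1 -176.    -7.1] turn 0.05
```

View pics/w2.png

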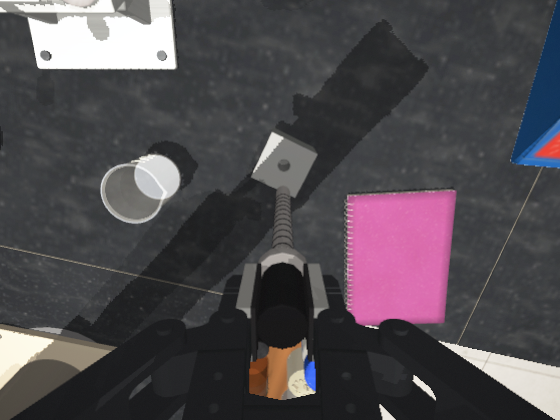

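View pics/s2.png

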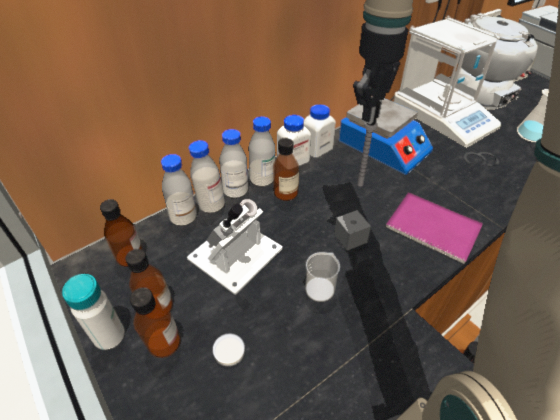

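```bash
python3 -m jog '[3,-10,0,0,5, 10,-30,0,0,5, 18,-53,0,0,5, 26,-78,0,0,5, 34,-103,0,0,5, 42,-128,0,0,5, 50,-150,0,0,5, 57,-170,0,0,5, 62,-185,0,0,5, 65,-194,0,0,5, 67,-198,0,0,5, 67,-198,0,0,5, 67,-198,0,0,5, 67,-198,0,0,5]'
python3 - <<'E'
from h import *
grab('wrist','w3'); go([589.5,-58,498],14.1)
E
```

```text
clock: 5.13
eef_pos: [485.2, -63.1, 518.6]
tool_rot: [3.141, 0.001, 0.245]
force: [0.3, 0.1, -1.9]
width: 18.5
t 5.1833 tcp [485.2 -63.  518.6] rot [1.7997e+02 2.0000e-02 1.4030e+01] F [-0.25 -0.29 -1.23] w 18.3
shift [102.4  20.4  20.6] turn -0.07
```

View pics/w3.png

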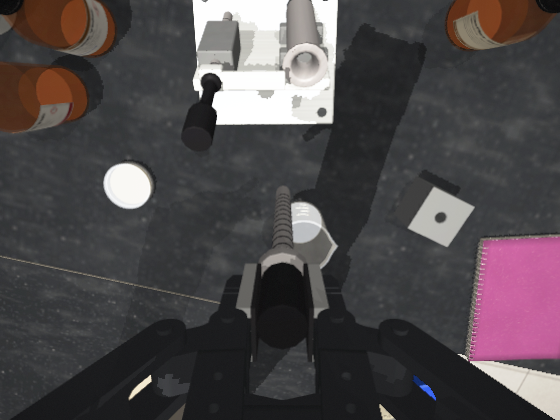

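```bash
python3 - <<'E'
from h import *
z=load('w3'); im=z['im']; P=cloud(z)
cv2.imwrite('pics/c3.png',cv2.resize(im[0:240,180:400],None,fx=2.5,fy=2.5,interpolation=cv2.INTER_CUBIC))
# plate corners at z=12
R=P.reshape(-1,3); m=(abs(R[:,2]-12)<2.5)&(abs(R[:,0]-560)<110)&(abs(R[:,1]+25)<110)&(im.reshape(-1,3).min(1)>170)
M=m.reshape(420,560).astype(np.uint8)
# front edge: per column lowest row of plate
us=np.arange(205,328,4); vs=[np.where(M[:,u])[0].max() for u in us]
E=np.array([onz(z,u,v+.5,12) for u,v in zip(us,vs)]); 
f=cv2.fitLine(E[:,:2].astype(np.float32),cv2.DIST_HUBER,0,.01,.01).ravel();print('front edge dir',f,np.degrees(np.arctan2(-f[0],f[1])))
vs=np.arange(20,118,4); r=[np.where(M[v])[0].max() for v in vs]; E2=np.array([onz(z,u+.5,v,12) for u,v in zip(r,vs)])
f2=cv2.fitLine(E2[:,:2].astype(np.float32),cv2.DIST_HUBER,0,.01,.01).ravel();print('right edge',f2,np.degrees(np.arctan2(f2[1],f2[0])))
A=np.array([[f[0],-f2[0]],[f[1],-f2[1]]]); s=np.linalg.solve(A,f2[2:]-f[2:]); print('corner',f[2:]+s[0]*f[:2])
# mouth annulus: pts on plane
psi=np.radians(14.1); t=np.array([-.5*np.cos(psi),-.5*np.sin(psi),.866]); yv=np.array([-np.sin(psi),np.cos(psi),0]); e=np.cross(yv,t)
c=np.array([590,-58,143.]); Q=R-c; s=Q@t; a=Q@e; b=Q@yv
k=(abs(s)<3)&(np.hypot(a,b)<24); print('rim',k.sum(), 's',np.median(s[k]), cv2.minEnclosingCircle(np.stack([a,b],1)[k].astype(np.float32)))
print('knob pts'); k=(abs(b-80)<20)&(s>55)&(s<115)&(abs(a)<20)
for lo in range(55,115,5):
    kk=k&(s>=lo)&(s<lo+5); 
    if kk.sum()>3: print(lo,kk.sum(),'a',a[kk].min().round(1),a[kk].max().round(1),'b',b[kk].min().round(1),b[kk].max().round(1))
# rod
for lo in range(155,360,15):
    kk=(abs(R[:,0]-485)<30)&(abs(R[:,1]+63)<30)&(R[:,2]>=lo)&(R[:,2]<lo+15)
    if kk.sum()>3: q=R[kk]; print('rod',lo,kk.sum(),q.min(0).round(1),q.max(0).round(1))
E
```

```text
front edge dir [ 2.4786116e-01 -9.6879554e-01  5.2399927e+02 -3.7985180e+01] -165.64902
right edge [ 9.6835154e-01  2.4959035e-01  6.0677344e+02 -9.7754860e+01] 14.453272
corner [ 543.46576  -114.072266]
rim 993 s -1.183768416819375 ((-0.0091123441234231, 1.1994248628616333), 20.505590438842773)
knob pts
55 45 a -0.1 5.0 b 75.9 84.8
60 44 a -0.5 5.2 b 75.7 84.8
70 13 a 3.8 9.9 b 71.6 85.2
75 107 a -2.4 10.9 b 69.9 90.3
80 111 a -3.5 11.2 b 69.6 90.2
85 129 a -3.5 11.7 b 69.8 89.8
90 136 a -0.7 11.8 b 69.7 89.9
95 132 a -3.5 11.2 b 69.6 90.6
100 300 a -10.1 11.2 b 69.6 91.1
105 450 a -10.4 11.3 b 70.1 90.9
rod 170 16 [483.6 -69.  179.8] [488.8 -57.7 184.7]
rod 185 60 [483.6 -68.8 185.3] [489.3 -57.7 199.8]
rod 200 67 [482.3 -68.3 200.5] [489.3 -57.3 214.6]
rod 215 85 [481.4 -69.2 215. ] [489.2 -57.3 229.9]
rod 230 97 [482.  -68.9 230.1] [489.3 -57.2 244.9]
rod 245 110 [481.8 -69.  245. ] [489.7 -57.2 260. ]
rod 260 140 [481.5 -68.8 260.1] [489.6 -57.1 275. ]
rod 275 158 [482.2 -69.1 275. ] [489.8 -57.1 289.9]
rod 290 206 [482.2 -68.8 290.1] [489.7 -57.1 304.9]
rod 305 110 [484.9 -68.2 305. ] [489.7 -57.3 314. ]
rod 320 210 [486.1 -73.  328.4] [496.5 -50.7 335. ]
rod 335 967 [480.8 -74.6 335. ] [500.3 -44.8 350. ]
rod 350 1974 [483.9 -82.9 350. ] [500.7 -38.7 365. ]
```

View pics/c3.png

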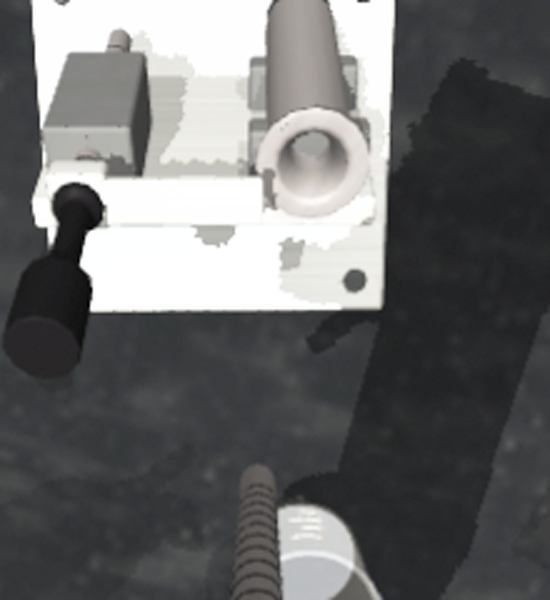

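```bash
python3 -m jog '[5,7,0,0,5, 12,15,0,0,5, 22,20,0,0,5, 38,20,0,0,5, 56,20,0,0,5, 74,20,0,0,5, 90,20,2,0,5, 101,20,6,0,5, 106,20,10,0,5, 106,20,14,0,5, 106,20,17,0,5, 106,20,17,0,5, 106,20,17,0,5]'
python3 - <<'E'
from h import *
grab('wrist','w4');grab('scene','s4'); go([593,-56.9,474.6],14.3)
for f in('w4','s4'):
    z=load(f);R=cloud(z).reshape(-1,3)
    M=np.array([590.2,-57.3,142]);psi=np.radians(14.3); t=np.array([-.5*np.cos(psi),-.5*np.sin(psi),.866]); yv=np.array([-np.sin(psi),np.cos(psi),0]); e=np.cross(yv,t)
    Q=R-M;s=Q@t;a=Q@e;b=Q@yv
    k=(abs(s)<2.5)&(np.hypot(a,b)<23); print('rim',k.sum(),cv2.minEnclosingCircle(np.stack([a,b],1)[k].astype(np.float32)))
    for lo in range(150,300,15):
        kk=(abs(R[:,0]-591)<25)&(abs(R[:,1]+57)<20)&(R[:,2]>=lo)&(R[:,2]<lo+15)
        if kk.sum()>3: q=R[kk]; print('rod',lo,kk.sum(),q.min(0).round(1),q.max(0).round(1))
E
```

```text
clock: 6.27
eef_pos: [592.4, -55.8, 501.7]
tool_rot: [3.141, 0.001, 0.246]
force: [0.3, -1.0, -0.9]
width: 18.5
t 6.3667 tcp [592.6 -55.6 502.2] rot [ 1.7998e+02 -3.0000e-02  1.4120e+01] F [ 1.29 -1.54 -0.87] w 18.2
shift [ 0.   1.3 27.6] turn -0.18
rim 645 ((-0.2932156026363373, 0.607934296131134), 20.684839248657227)
rod 150 167 [566.2 -66.8 150. ] [608.  -37.1 164.7]
rod 165 103 [571.1 -61.4 165. ] [596.2 -37.1 179.6]
rod 180 66 [590.2 -61.  180.4] [596.4 -49.9 194.7]
rod 195 82 [589.7 -62.2 195.2] [596.5 -50.  210. ]
rod 210 93 [588.5 -61.4 210.6] [596.6 -49.8 224.8]
rod 225 103 [589.9 -60.9 225.1] [596.5 -49.9 239.5]
rod 240 136 [588.5 -61.6 240. ] [596.6 -49.8 254.8]
rod 255 155 [589.6 -62.  255. ] [596.4 -49.8 269.9]
rod 270 198 [589.  -61.6 270.1] [596.6 -49.7 284.9]
rod 285 152 [590.5 -61.  285.1] [597.  -49.9 296.8]
rim 105 ((-1.1584112644195557, -1.2653462886810303), 20.500864028930664)
rod 150 19 [567.6 -59.2 150.3] [607.2 -37.8 164.9]
rod 165 39 [570.2 -60.5 165. ] [591.6 -37.2 179.2]
rod 180 28 [583.9 -61.8 180.5] [591.1 -50.9 193.5]
rod 195 29 [582.9 -60.5 195.9] [592.3 -50.9 209.9]
rod 210 30 [583.1 -62.8 210.1] [592.8 -50.2 224.8]
rod 225 35 [582.5 -61.1 225. ] [591.5 -50.8 240. ]
rod 240 31 [582.3 -61.6 240.5] [590.6 -50.8 254.4]
rod 255 37 [583.1 -60.1 255.2] [591.6 -50.5 270. ]
rod 270 38 [582.5 -63.  270.2] [591.3 -50.4 284.8]
rod 285 40 [583.  -61.4 285.1] [591.  -50.2 299.7]
```

View pics/w4.png

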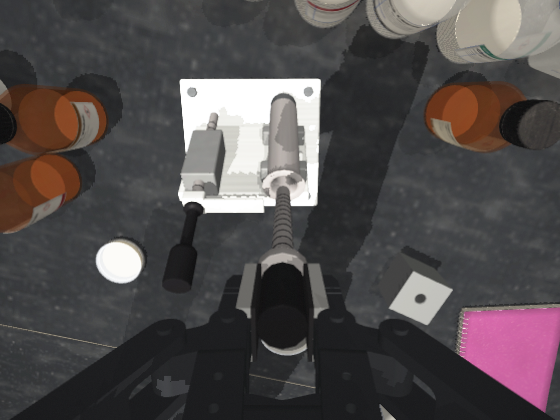

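```bash
python3 - <<'E'
from h import *
cv2.imwrite('pics/c4.png',cv2.resize(load('s4')['im'][90:290,150:350],None,fx=3,fy=3,interpolation=cv2.INTER_CUBIC))
E
```

```text
(no output)
```

View pics/c4.png

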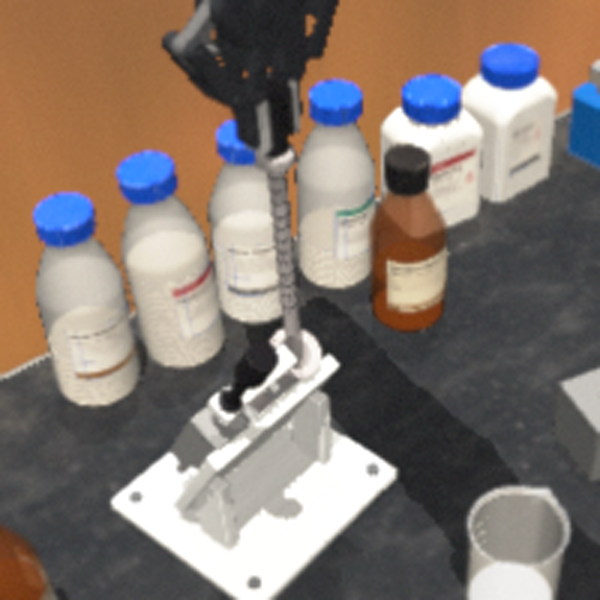

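```bash
python3 -m jog '[1,1,4,0,5, 1,1,10,0,5, 1,1,16,0,5, 1,1,21,0,5, 1,1,25,0,5, 1,1,27,0,5, 1,1,27,0,5]'
```

```text
clock: 6.95
eef_pos: [594.1, -56.0, 473.9]
tool_rot: [-3.141, 0.001, 0.247]
force: [0.2, -0.0, -1.4]
width: 18.1
```

```bash
python3 -m jog '[-3,0,0,0,5, -6,0,0,0,5, -10,0,0,0,5, -15,0,1,0,5, -20,0,1,0,5, -25,0,2,0,5, -30,0,2.5,0,5, -30,0,2.5,0,5]'
python3 - <<'E'
from h import *
grab('scene','s5');grab('wrist','w5')
cv2.imwrite('pics/c5.png',np.hstack([cv2.resize(load('s5')['im'][90:290,150:350],None,fx=2,fy=2,interpolation=cv2.INTER_CUBIC),cv2.resize(load('w5')['im'][100:300,180:380],None,fx=2,fy=2,interpolation=cv2.INTER_CUBIC)]))
E
```

```text
clock: 7.62
eef_pos: [565.2, -63.8, 474.3]
tool_rot: [3.14, -0.005, 0.246]
force: [2.3, 0.1, 5.9]
width: 18.4
```

View pics/c5.png

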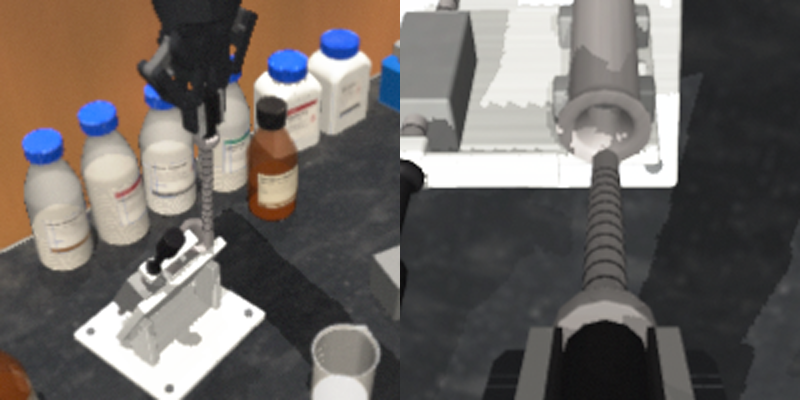

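```bash
python3 -m jog '[0,0,-10,0,5, 0,0,-25,0,5, 10,0,-40,0,5, 20,0,-50,0,5, 20,0,-50,0,5, 20,0,-50,0,5]'
cat >> h.py <<'E'
psi=np.radians(14.3); t=np.array([-.5*np.cos(psi),-.5*np.sin(psi),.866]); yv=np.array([-np.sin(psi),np.cos(psi),0]); e=np.cross(yv,t); M=np.array([590.2,-57,142.]); hx=np.array([np.cos(psi),np.sin(psi),0])
def rodfit(f,tcp,pr=True):
    """rod in hand frame: h=holder-x offset from TCP, profile of front (max) face vs depth below TCP"""
    z=load(f);R=cloud(z).reshape(-1,3)-tcp; h=R@hx;b=R@yv;d=-R[:,2]; im=z['im'].reshape(-1,3)
    k=(abs(b)<14)&(abs(h-d*0)<150)&(d>150)&(d<350)
    rows=[]
    for lo in range(185,350,10):
        kk=(abs(b)<9)&(d>=lo)&(d<lo+10)&(h>-20)&(h<120)
        if kk.sum()>5:
            rows.append([d[kk].mean(),np.percentile(h[kk],97),np.percentile(b[kk],3),np.percentile(b[kk],97),kk.sum(),d[kk].max()])
    rows=np.array(rows); 
    if pr: print(rows.round(1))
    return rows
E
python3 - <<'E'
from h import *
grab('wrist','w6'); s=read_state(); go(M+[0,0,400],14.3)
rodfit('w6',s['eef_pos'])
E
```

```text
clock: 8.22
eef_pos: [583.9, -58.6, 522.1]
tool_rot: [-3.141, 0.002, 0.247]
force: [-0.1, -0.2, -1.3]
width: 18.6
t 8.2667 tcp [583.6 -58.7 521.4] rot [-1.7997e+02  1.7000e-01  1.4140e+01] F [-0.45  0.32 -1.68] w 18.4
shift [  6.8  -0.1 -20.6] turn -0.16
[[186.5  12.5  -8.    8.1 101.  189. ]
 [204.1   6.1  -2.1   3.3  21.  205. ]
 [209.9   6.4  -4.4   5.9 152.  215. ]
 [219.7   6.5  -5.1   6.6 144.  224.8]
 [229.7   6.9  -5.    6.4 125.  235. ]
 [239.7   7.2  -4.9   6.4 116.  244.9]
 [249.8   7.5  -5.2   6.3  93.  255. ]
 [259.6   7.9  -4.8   6.5  87.  264.9]
 [269.8   8.2  -5.    6.7  78.  274.9]
 [279.6   8.4  -5.1   6.3  67.  284.8]
 [289.7   8.6  -5.3   6.6  66.  294.9]
 [299.8   8.8  -4.8   6.8  56.  304.9]
 [309.7   9.1  -4.6   5.9  47.  314.9]
 [319.7   9.5  -5.1   6.4  47.  325. ]
 [330.1   9.7  -4.4   6.7  45.  334.7]]
```

View pics/w6.png

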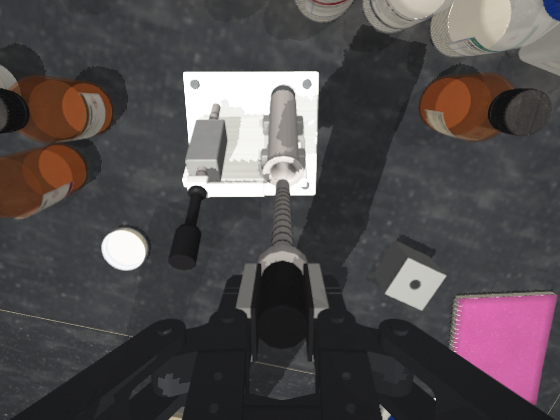

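```bash
python3 -m jog '[-6,10,0,1,5, -18,28,0,4,5, -32,50,0,8,5, -48,75,0,12,5, -64,100,0,16,5, -80,125,0,20,5, -96,150,0,24,5, -109,170,0,25.5,5, -119,185,0,25.5,5, -126,197,4,25.5,5, -126,197,16,25.5,5, -126,197,36,25.5,5, -126,197,60,25.5,5, -126,197,85,25.5,5, -126,197,110,25.5,5, -126,197,135,25.5,5, -126,197,152,25.5,5, -126,197,162,25.5,5, -126,197,162,25.5,5]'
python3 - <<'E'
from h import *
go([509,-280.4,359],-11.4)
grab('scene','s7');grab('wrist','w7')
cv2.imwrite('pics/c7.png',np.hstack([cv2.resize(load('s7')['im'][110:310,250:450],None,fx=2,fy=2,interpolation=cv2.INTER_CUBIC),cv2.resize(load('w7')['im'][100:300,180:380],None,fx=2,fy=2,interpolation=cv2.INTER_CUBIC)]))
E
```

```text
clock: 9.85
eef_pos: [508.7, -280.5, 357.7]
tool_rot: [-3.141, 0.006, -0.2]
force: [-0.7, -0.6, -1.7]
width: 17.8
t 9.85 tcp [ 508.7 -280.5  357.7] rot [-179.94    0.34  -11.43] F [-0.72 -0.57 -1.65] w 17.8
shift [ 0.3 -0.1 -1.3] turn -0.03
```

View pics/c7.png

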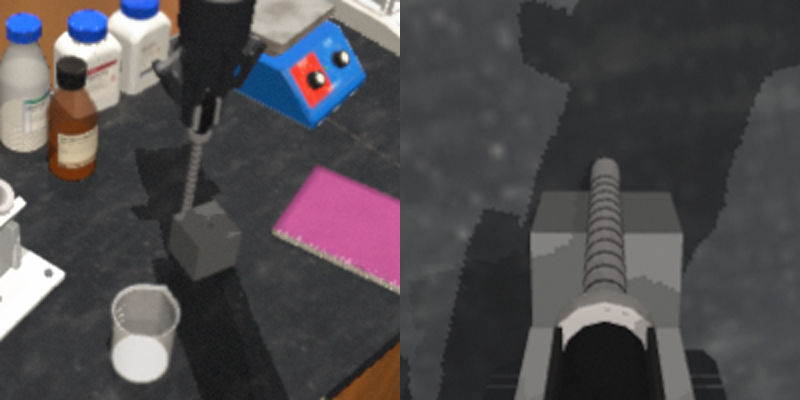

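```bash
python3 -m jog '[-4,0,0,0,5, -8,0,0,0,5, -13,0,0,0,5, -18,0,0,0,5, -23,0,0.2,0,5, -28,0,1,0,5, -33,0,1.5,0,5, -38,0,2,0,5]'
python3 -m jog '[0,0,0,0,5]'
```

```text
clock: 10.62
eef_pos: [473.5, -273.1, 359.1]
tool_rot: [3.141, -0.003, -0.198]
force: [4.0, -1.2, 2.1]
width: 17.7
clock: 10.7
eef_pos: [472.5, -273.0, 358.7]
tool_rot: [3.141, -0.0, -0.199]
force: [3.9, -1.5, 2.2]
width: 18.2
```

```bash
python3 -m jog '[-6,0,1,0,5, -12,0,3,0,5, -18,0,5.5,0,5, -24,0,8,0,5, -30,0,11,0,5, -36,0,14,0,5, -42,0,16.5,0,5, -42,0,16.5,0,5]'
python3 - <<'E'
from h import *
go([509,-280.4,359],-11.4)
grab('scene','s8');grab('wrist','w8')
cv2.imwrite('pics/c8.png',np.hstack([cv2.resize(load('s8')['im'][110:310,250:450],None,fx=2,fy=2,interpolation=cv2.INTER_CUBIC),cv2.resize(load('w8')['im'][100:300,180:380],None,fx=2,fy=2,interpolation=cv2.INTER_CUBIC)]))
E
```

```text
clock: 11.37
eef_pos: [430.4, -264.2, 340.8]
tool_rot: [-3.141, 0.003, -0.199]
force: [3.3, -2.0, 1.5]
width: 18.1
t 11.3667 tcp [ 430.4 -264.2  340.8] rot [-1.7996e+02  1.7000e-01 -1.1390e+01] F [ 3.29 -1.96  1.53] w 18.1
shift [ 80.1   0.3 -18.4] turn 0.01
```

View pics/c8.png

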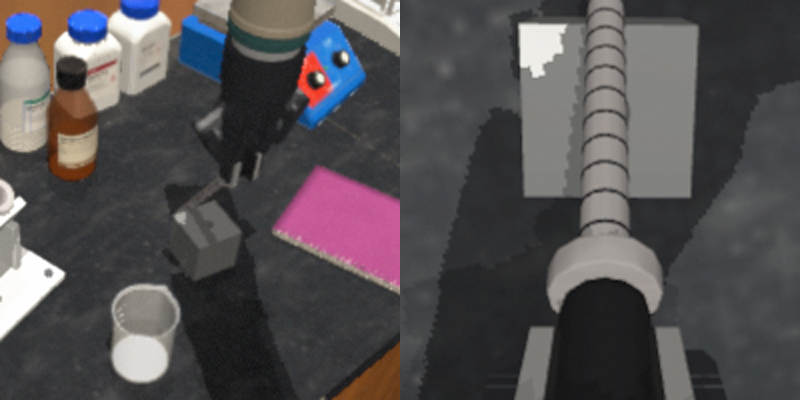

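Tilting in the jaws worked: the rod now lies over the block's edge at a large angle. Measure the rod axis in the hand frame.

```bash
cat >> h.py <<'E'
def rodhand(f,tcp,yaw):
    z=load(f);y=np.radians(yaw);tx=np.array([np.cos(y),np.sin(y),0]);ty=np.array([-np.sin(y),np.cos(y),0])
    R=cloud(z).reshape(-1,3)-tcp; h=R@tx;b=R@ty;d=-R[:,2]
    k=(abs(b)<9)&(h>-5)&(h<110)&(d>150)&(d<345)
    # rod surface: upper ridge |b|<1.5
    k=(abs(b)<8)&(d>160)&(d<335)
    pts=[]
    for lo in np.arange(10,110,6):
        kk=k&(h>=lo)&(h<lo+6)
        if kk.sum()<4: continue
        top=np.percentile(d[kk],10); 
        g=kk&(d<top+7); pts.append([h[g].mean(),np.percentile(d[g],15),np.percentile(b[g],3),np.percentile(b[g],97),kk.sum()])
    return np.array(pts)
E
python3 - <<'E'
from h import *
s=read_state(); r=rodhand('w8',s['eef_pos'],-11.4); print(r.round(1))
E
```

```text
[[ 14.1 160.7  -7.4   7.6 498. ]
 [ 18.  165.   -5.5   7.1 795. ]
 [ 25.2 172.7  -7.3   7.3 871. ]
 [ 30.  192.9  -3.5   5.7 464. ]
 [ 36.3 204.4  -3.7   5.9 397. ]
 [ 42.3 214.8  -3.9   5.6 352. ]
 [ 48.3 225.2  -3.5   5.9 322. ]
 [ 54.4 235.7  -3.7   5.6 296. ]
 [ 60.3 246.4  -3.8   6.3 274. ]
 [ 66.3 256.6  -3.9   5.9 239. ]
 [ 72.5 267.2  -4.    5.5 186. ]
 [ 78.2 276.6  -3.9   5.6 174. ]
 [ 84.3 287.1  -3.7   5.2 151. ]
 [ 90.2 297.5  -3.2   5.6 132. ]
 [ 95.1 306.8  -3.2   5.4  47. ]]
```

```bash
python3 -m jog '[0,0,-5,0,5, 0,0,-18,0,5, 0,-2,-36,0,5, 1,-6,-58,0,5, 3,-16,-82,-3,5, 5,-32,-106,-6,5, 8,-52,-126,-9,5, 11,-74,-138,-13,5, 14,-98,-145,-17,5, 17,-122,-145,-20,5, 20,-144,-145,-23,5, 22,-164,-145,-25.7,5, 24,-179,-145,-25.7,5, 26,-188,-145,-25.7,5, 26,-191,-145,-25.7,5, 26,-191,-145,-25.7,5]'
cat >> h.py <<'E'
def look(f):
    s=read_state(); grab('wrist',f); z=load(f); R=cloud(z).reshape(-1,3)
    Q=R-M;ss=Q@t;a=Q@e;b=Q@yv
    k=(abs(ss)<3)&(np.hypot(a,b)<24); print('rim',k.sum(),np.median(ss[k]).round(1),cv2.minEnclosingCircle(np.stack([a,b],1)[k].astype(np.float32)))
    # rod upper ridge in tube frame
    for lo in np.arange(-10,150,10):
        kk=(abs(b)<16)&(ss>=lo)&(ss<lo+10)&(a>-25)&(a<25)
        if kk.sum()>5: print('rod s',lo,kk.sum(),'a max',np.percentile(a[kk],96).round(1),'b',np.percentile(b[kk],[3,97]).round(1), 'smin',ss[kk].min().round(1))
    go(s['eef_pos'],14.3)
E
python3 - <<'E'
from h import *
look('w9')
go([493.4,-82.4,469.2],14.3)
E
```

```text
clock: 12.8
eef_pos: [494.7, -82.2, 486.2]
tool_rot: [-3.141, 0.003, 0.251]
force: [-0.6, -0.6, -1.1]
width: 18.3
rim 1099 -0.0 ((0.12158203125, 0.18326711654663086), 20.697628021240234)
rod s -10 829 a max 18.0 b [-14.8  15. ] smin -10.0
rod s 0 417 a max 18.8 b [-15.5  15.5] smin 0.0
rod s 30 104 a max 12.3 b [-5.   5.9] smin 30.2
rod s 40 114 a max 12.6 b [-5.6  5.7] smin 40.0
rod s 50 128 a max 12.8 b [-5.4  5.6] smin 50.0
rod s 60 139 a max 13.2 b [-5.3  6. ] smin 60.0
rod s 70 159 a max 13.1 b [-5.3  5.8] smin 70.0
rod s 80 167 a max 13.2 b [-5.7  5.7] smin 80.2
rod s 90 173 a max 13.4 b [-5.5  5.6] smin 90.1
rod s 100 202 a max 13.6 b [-5.5  5.8] smin 100.0
rod s 110 211 a max 14.0 b [-5.3  5.7] smin 110.0
rod s 120 243 a max 14.1 b [-5.7  5.5] smin 120.0
rod s 130 266 a max 14.4 b [-5.6  5.7] smin 130.0
rod s 140 293 a max 14.7 b [-5.5  5.5] smin 140.0
t 12.85 tcp [494.6 -83.  486.3] rot [1.800e+02 1.400e-01 1.432e+01] F [ 0.09 -0.46 -0.87] w 18.2
shift [ 0.3 -0.8  0.1] turn 0.02
t 12.85 tcp [494.6 -83.  486.3] rot [1.800e+02 1.400e-01 1.432e+01] F [ 0.09 -0.46 -0.87] w 18.2
shift [-0.9 -0.9 17.1] turn 0.02
```

View pics/w9.png

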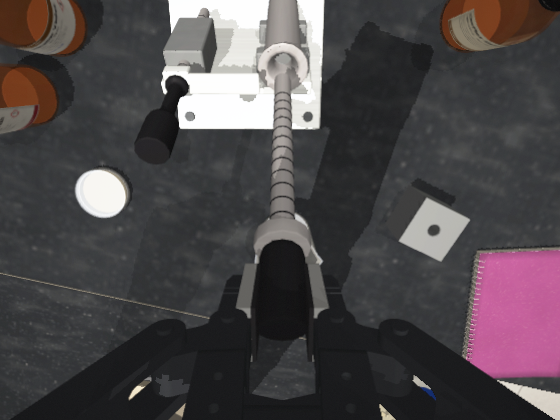

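```bash
python3 -m jog '[-3,0,1.5,0,5, -5.5,0,3,0,5, -3,0,7.5,0,5, 2,0,16,0,5, 7,0,24.8,0,5, 10.5,0,31,0,5, 13.5,0,36,0,5, 17,0,42,0,5, 17,0,42,0,5]'
python3 - <<'E'
from h import *
look('w10')
E
```

```text
clock: 13.6
eef_pos: [512.1, -77.8, 443.2]
tool_rot: [-3.141, 0.002, 0.251]
force: [-0.5, -0.1, -0.9]
width: 18.1
rim 1475 -0.0 ((-0.16166070103645325, -0.22884613275527954), 20.809329986572266)
rod s -10 1027 a max 18.5 b [-15.1  14.6] smin -10.0
rod s 0 677 a max 18.4 b [-15.2  15.4] smin 0.0
rod s 10 139 a max 7.2 b [-5.4  6.1] smin 10.0
rod s 20 155 a max 7.6 b [-5.3  5.9] smin 20.2
rod s 30 152 a max 7.4 b [-5.8  5.7] smin 30.2
rod s 40 176 a max 7.7 b [-5.6  5.6] smin 40.2
rod s 50 190 a max 7.9 b [-5.5  5.9] smin 50.1
rod s 60 212 a max 8.1 b [-5.4  5.7] smin 60.0
rod s 70 226 a max 8.2 b [-5.8  5.5] smin 70.0
rod s 80 259 a max 8.5 b [-5.6  5.8] smin 80.0
rod s 90 287 a max 8.7 b [-5.7  5.5] smin 90.0
rod s 100 317 a max 9.0 b [-5.8  5.8] smin 100.1
rod s 110 353 a max 9.3 b [-5.6  5.5] smin 110.0
rod s 120 201 a max 9.6 b [-5.5  5.4] smin 120.0
rod s 130 1274 a max 16.3 b [-11.8  11.6] smin 131.3
rod s 140 802 a max 13.8 b [-11.2  10.8] smin 140.0
t 13.65 tcp [511.8 -78.  443.9] rot [-1.7996e+02  8.0000e-02  1.4380e+01] F [-0.05 -0.77 -1.11] w 18.1
shift [ 0.3 -0.1  0.6] turn 0.08
```

View pics/w10.png

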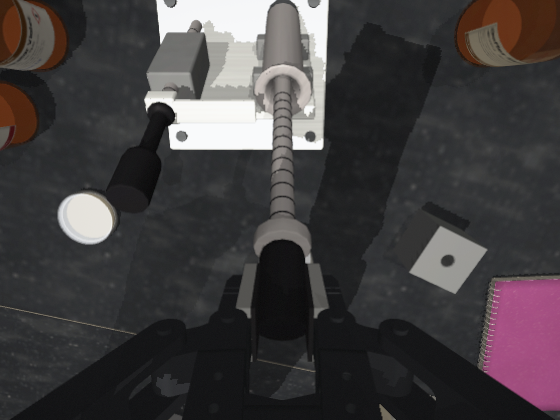

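```bash
python3 -m jog '[2,0,4,0,5, 5,0,10,0,5, 9,0,17,0,5, 13,0,24,0,5, 16,0,29.5,0,5, 19,0,35,0,5, 19,0,35,0,5]'
python3 -m jog '[1,0,1.7,0,5, 2,0,3.5,0,5, 2,0,3.5,0,5]'
```

```text
clock: 14.23
eef_pos: [530.3, -73.2, 408.3]
tool_rot: [-3.141, 0.002, 0.251]
force: [-1.1, -0.6, -1.3]
width: 18.2
clock: 14.48
eef_pos: [532.1, -73.0, 406.1]
tool_rot: [3.142, -0.0, 0.25]
force: [-0.5, -0.9, -0.8]
width: 18.4
```

```bash
python3 -m jog '[1,0,1.7,0,5, 2,0,3.5,0,5, 2,0,3.5,0,5]'
python3 -m jog '[1,0,1.7,0,5, 2,0,3.5,0,5, 2,0,3.5,0,5]' 
```

```text
clock: 14.73
eef_pos: [534.0, -72.4, 402.6]
tool_rot: [-3.142, -0.0, 0.251]
force: [-0.1, -0.2, -1.2]
width: 18.4
clock: 14.98
eef_pos: [535.9, -71.9, 398.9]
tool_rot: [-3.141, 0.0, 0.251]
force: [-0.3, -0.7, -0.8]
width: 18.2
```

```bash
python3 -m jog '[1,0,1.7,0,5, 2,0,3.5,0,5, 2,0,3.5,0,5]'
python3 -m jog '[1,0,1.7,0,5, 2,0,3.5,0,5, 2,0,3.5,0,5]' 
```

```text
clock: 15.23
eef_pos: [537.9, -71.5, 395.4]
tool_rot: [-3.141, 0.0, 0.251]
force: [-0.2, 1.1, -1.2]
width: 18.2
clock: 15.48
eef_pos: [539.6, -71.1, 392.2]
tool_rot: [-3.142, 0.001, 0.25]
force: [-2.7, 0.0, 3.2]
width: 18.4
```

```bash
for i in 1 2; do python3 -m jog '[0,0,0,0,5]'; done; python3 -m jog '[0.5,0,0.9,0,5, 0.5,0,0.9,0,5, 0.5,0,0.9,0,5]'; python3 -m jog '[0,0,0,0,5, 0,0,0,0,5]'
python3 - <<'E'
from h import *
look('w11')
E
```

```text
clock: 15.57
eef_pos: [539.6, -71.1, 392.4]
tool_rot: [-3.142, 0.001, 0.25]
force: [-2.1, -0.7, 3.0]
width: 18.3
clock: 15.65
eef_pos: [539.6, -71.1, 392.5]
tool_rot: [3.142, 0.0, 0.25]
force: [-2.4, 0.6, 3.8]
width: 18.2
clock: 15.9
eef_pos: [540.1, -71.0, 391.5]
tool_rot: [3.142, 0.0, 0.25]
force: [-3.8, -1.3, 5.4]
width: 18.3
clock: 16.07
eef_pos: [540.1, -71.0, 391.4]
tool_rot: [3.142, 0.0, 0.25]
force: [-4.0, 0.2, 4.8]
width: 18.6
rim 1879 0.3 ((-0.057693470269441605, -0.80475914478302), 20.86843490600586)
rod s -10 1080 a max 18.5 b [-14.4  14.2] smin -10.0
rod s 0 1161 a max 18.4 b [-15.2  15.4] smin 0.0
rod s 10 238 a max 7.8 b [-6.3  5.4] smin 10.0
rod s 20 248 a max 8.0 b [-6.1  5.3] smin 20.0
rod s 30 284 a max 8.2 b [-6.  5.] smin 30.1
rod s 40 319 a max 8.5 b [-6.3  5.1] smin 40.1
rod s 50 349 a max 8.7 b [-6.1  5. ] smin 50.0
rod s 60 219 a max 9.0 b [-6.   4.9] smin 60.0
rod s 70 915 a max 15.9 b [-12.4  11.1] smin 71.6
rod s 80 1081 a max 13.7 b [-11.7  10.8] smin 80.0
rod s 90 1353 a max 13.3 b [-14.6  13.9] smin 90.0
rod s 100 1656 a max 16.3 b [-14.8  13.8] smin 100.0
rod s 110 2760 a max 21.4 b [-14.3  13.5] smin 110.0
rod s 120 855 a max 24.5 b [-13.1  12.6] smin 120.0
rod s 130 234 a max 17.5 b [-12.2  10.8] smin 130.0
rod s 140 27 a max 14.7 b [-11.5   9.9] smin 140.1
t 16.1167 tcp [540.2 -71.  391.4] rot [179.99   0.    14.35] F [-3.86 -0.    4.28] w 18.1
shift [-0.  0.  0.] turn 0.05
```

View pics/w11.png

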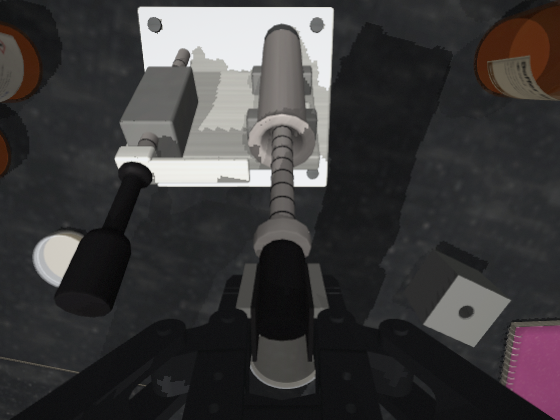

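```bash
python3 -m jog '[-0.8,0,-1.3,0,5, -1.5,0,-2.6,0,5, -1.5,0,-2.6,0,5]'
python3 -m jog '[0,0,0,0,30, 0,0,0,0,45, 0,0,0,0,55, 0,0,0,0,55, 0,0,0,0,55, 0,0,0,0,55]'
python3 - <<'E'
from h import *
look('w12')
E
```

```text
clock: 16.37
eef_pos: [538.9, -71.2, 394.0]
tool_rot: [3.142, -0.001, 0.25]
force: [-2.2, -0.7, 2.4]
width: 18.2
clock: 16.87
eef_pos: [538.9, -71.2, 393.9]
tool_rot: [3.142, -0.0, 0.251]
force: [-0.7, 0.5, 0.5]
width: 54.8
rim 1892 0.4 ((-0.08770229667425156, 0.004839568864554167), 20.637474060058594)
rod s -10 1103 a max 18.5 b [-14.5  14.1] smin -9.9
rod s 0 1183 a max 18.2 b [-15.1  15.2] smin 0.0
rod s 10 238 a max 2.7 b [-5.8  5.2] smin 10.0
rod s 20 270 a max 2.2 b [-5.8  5.5] smin 20.0
rod s 30 292 a max 1.7 b [-6.1  5.3] smin 30.0
rod s 40 316 a max 1.1 b [-5.9  5.2] smin 40.0
rod s 50 355 a max 0.5 b [-5.8  5.4] smin 50.0
rod s 60 395 a max -0.1 b [-6.1  5.3] smin 60.0
rod s 70 339 a max 5.6 b [-11.9  11.4] smin 70.0
rod s 80 1243 a max 5.3 b [-11.7  11.1] smin 80.0
rod s 90 923 a max 2.0 b [-9.5  8.9] smin 90.0
rod s 100 1030 a max 1.5 b [-9.6  8.9] smin 100.0
rod s 110 1169 a max 0.8 b [-9.4  8.9] smin 110.0
rod s 120 871 a max 0.0 b [-8.7  8.2] smin 120.0
t 16.9167 tcp [538.8 -71.3 393.9] rot [-1.800e+02 -1.000e-02  1.435e+01] F [-1.43 -0.27 -0.3 ] w 54.9
shift [ 0.1 -0.  -0. ] turn 0.05
```

View pics/w12.png

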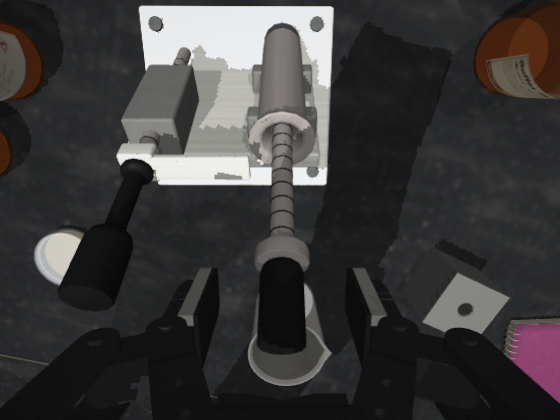

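```bash
python3 -m jog '[-2,0,-5,0,55, -6,0,-15,0,55, -12,0,-30,0,55, -20,0,-50,0,55, -28,0,-70,0,55, -32,0,-80,0,55, -32,0,-80,0,55]'
python3 - <<'E'
from h import *
look('w13'); grab('scene','s13'); grab('top','t13')
cv2.imwrite('pics/c13.png',np.hstack([cv2.resize(load('s13')['im'][170:300,180:310],None,fx=3,fy=3,interpolation=cv2.INTER_CUBIC),cv2.resize(load('w13')['im'][20:220,80:330],None,fx=1.6,fy=1.95,interpolation=cv2.INTER_CUBIC)]))
for f in('w13','s13'):
    z=load(f); Q=cloud(z).reshape(-1,3)-M; ss=Q@t;a=Q@e;b=Q@yv
    print(f,'collar bins')
    for lo in np.arange(66,90,1.0):
        kk=(abs(b)<16)&(ss>=lo)&(ss<lo+1)&(abs(a)<25)
        if kk.sum()>2: print(lo,kk.sum(),np.percentile(b[kk],[2,98]).round(1),np.percentile(a[kk],[2,98]).round(1))
    print('flag bins')
    for lo in np.arange(14,40,1.0):
        kk=(b>18)&(b<60)&(ss>=lo)&(ss<lo+1)&(abs(a)<12)
        if kk.sum()>2: print(lo,kk.sum(),np.percentile(b[kk],[2,98]).round(1),np.percentile(a[kk],[2,98]).round(1))
E
```

```text
clock: 17.5
eef_pos: [507.5, -79.7, 476.9]
tool_rot: [3.139, -0.005, 0.25]
force: [0.8, 0.3, -0.1]
width: 54.8
rim 1177 -0.0 ((0.2998366057872772, 0.1330861747264862), 20.404508590698242)
rod s -10 856 a max 18.4 b [-15.   14.6] smin -9.9
rod s 0 550 a max 18.6 b [-15.3  15.3] smin 0.0
rod s 10 108 a max 2.9 b [-5.6  5.3] smin 10.0
rod s 20 135 a max 2.6 b [-5.5  5.8] smin 20.2
rod s 30 135 a max 1.3 b [-5.4  5.7] smin 30.0
rod s 40 147 a max 0.7 b [-6.   5.5] smin 40.0
rod s 50 151 a max 0.2 b [-5.9  5.3] smin 50.0
rod s 60 129 a max -0.2 b [-5.2  5.2] smin 60.0
rod s 70 96 a max 5.4 b [-12.2  11.5] smin 76.6
rod s 80 594 a max 5.2 b [-11.7  11.4] smin 80.0
rod s 90 347 a max 1.9 b [-9.3  9.1] smin 90.0
rod s 100 376 a max 1.4 b [-9.1  8.9] smin 100.0
rod s 110 407 a max 0.7 b [-9.3  9.1] smin 110.0
rod s 120 613 a max -0.4 b [-8.6  8.3] smin 120.0
t 17.55 tcp [507.6 -79.4 475.3] rot [ 1.7993e+02 -1.7000e-01  1.4330e+01] F [ 0.67  0.28 -0.88] w 54.9
shift [-0.2  0.3 -1.6] turn 0.03
w13 collar bins
66.0 13 [-4.9  3.6] [-3. -0.]
67.0 17 [-4.2  4.2] [-2.7 -0.7]
68.0 7 [-2.9  2.2] [-1.3
[... 454 characters left out ...]
s
22.0 5 [18.1 57.8] [-2.5  7.6]
23.0 22 [19.9 57.5] [7.6 8.1]
24.0 113 [18.2 58.7] [-6.3  8.7]
25.0 522 [19. 59.] [-6.9  8.4]
26.0 428 [18.8 59.1] [-7.2  8.2]
27.0 63 [18.8 59.1] [-6.4  7.7]
s13 collar bins
77.0 3 [ 3.3 10.3] [-19.8 -12. ]
79.0 3 [5.8 9.7] [-17.3   2.1]
80.0 5 [ 2.3 12.5] [-19.9  -0.7]
81.0 3 [-1.3 11.1] [-4.8  4.5]
82.0 5 [ 4.5 11.9] [-18.4  -8.1]
83.0 7 [-5.7 11. ] [-19.   -3.4]
84.0 12 [-0.4 11.8] [-18.7  -1.8]
85.0 13 [-2.6  9. ] [-20.1   2.7]
86.0 8 [ 1.7 10.8] [-13.2   2.3]
89.0 5 [6.3 8.1] [-13.5  -5.2]
flag bins
24.0 5 [20.3 55.9] [-8.7  3.4]
25.0 9 [20.5 43.8] [-8.5 -1. ]
26.0 18 [19.2 55.5] [-8.8  5.8]
27.0 8 [20.2 56. ] [-8.3 -3.8]
28.0 11 [19.3 41. ] [-7.7  6.1]
```

View pics/w13.png

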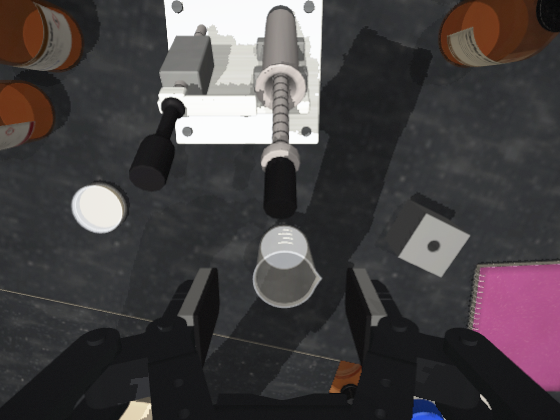

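View pics/c13.png

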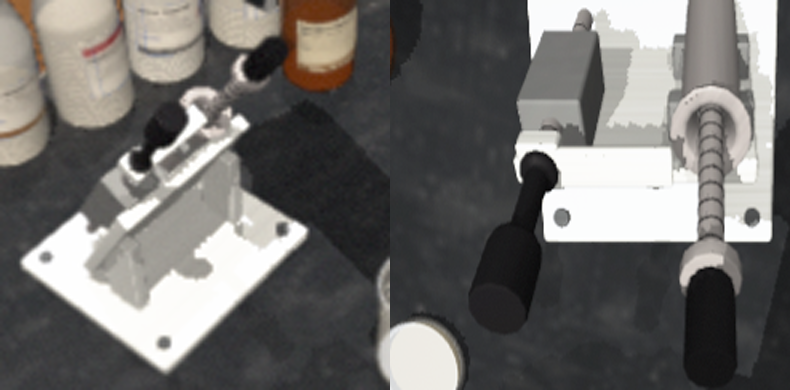

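```bash
python3 -m jog '[5,-10,0,0,42, 14,-28,0,0,42, 24,-48,0,0,42, 33,-66,0,0,42, 38,-77,0,0,42, 40,-81,5,0,42, 40,-81,20,0,42, 40,-81,40,0,42, 40,-81,60,0,42, 40,-81,78,0,42, 40,-81,92,0,42, 40,-81,99,0,42, 40,-81,99,0,42]'
python3 - <<'E'
from h import *
go([526.4,9.3,375.6],14.3); grab('wrist','w14'); grab('scene','s14')
cv2.imwrite('pics/c14.png',np.hstack([cv2.resize(load('s14')['im'][100:300,160:360],None,fx=2,fy=2,interpolation=cv2.INTER_CUBIC),cv2.resize(load('w14')['im'],(533,400))]))
E
```

```text
clock: 18.73
eef_pos: [525.8, 8.6, 372.9]
tool_rot: [-3.141, 0.004, 0.25]
force: [-0.7, 0.0, -0.3]
width: 41.8
t 18.7333 tcp [525.8   8.6 372.9] rot [-179.98    0.25   14.31] F [-0.68  0.03 -0.25] w 41.8
shift [ 0.8 -0.5 -2.7] turn 0.01
```

View pics/c14.png

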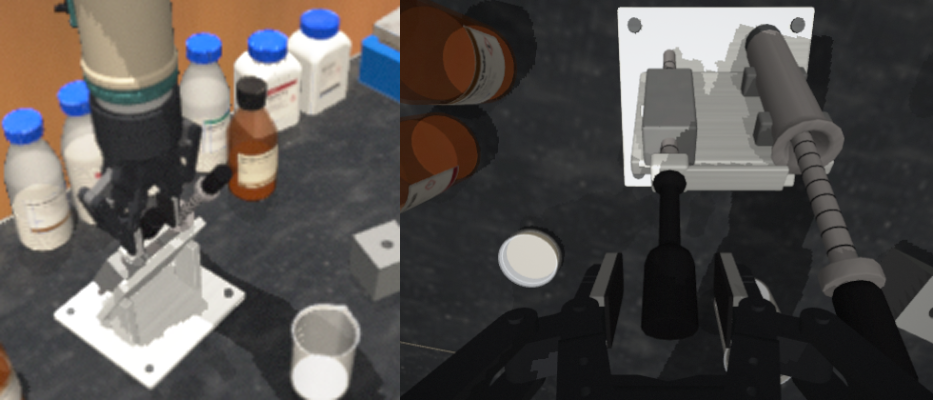

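```bash
python3 -m jog '[0,0,-1,0,25, 0,0,-1,0,10, 0,0,-1,0,5, 0,0,-1,0,5, 0,0,-1,0,5, 0,0,-1,0,5]'
python3 -m jog '[-1.5,0,-2.6,0,5, -4,0,-6.9,0,5, -7,0,-12.1,0,5, -10,0,-17.3,0,5, -13,0,-22.5,0,5, -15,0,-26,0,5, -15,0,-26,0,5]'
```

```text
clock: 19.33
eef_pos: [527.1, 8.8, 376.7]
tool_rot: [3.14, -0.003, 0.25]
force: [1.2, -2.9, 2.9]
width: 20.2
clock: 19.92
eef_pos: [512.4, 5.1, 402.8]
tool_rot: [3.141, -0.003, 0.25]
force: [3.3, -3.3, 3.0]
width: 20.5
```

```bash
cat >> h.py <<'E'
def flag(f):
    z=load(f); Q=cloud(z).reshape(-1,3)-M; ss=Q@t;a=Q@e;b=Q@yv
    k0=(b>20)&(b<60)&(abs(a)<6)&(ss>18)&(ss<110)&(z['im'].reshape(-1,3).min(1)>90); hst=np.histogram(ss[k0],np.arange(18,110,1.))
    i=hst[0].argmax(); k=k0&(abs(ss-hst[1][i]-.5)<2.5); print('flag s median',np.median(ss[k]).round(2),k.sum())
    k=(abs(ss-0)<3)&(np.hypot(a,b)<24); print('rim s',np.median(ss[k]).round(2),k.sum())
    print('collar front bins',[(int(lo),int(((abs(b)<13)&(ss>=lo)&(ss<lo+1)&(abs(a+7)<14)).sum())) for lo in range(66,90)])
E
python3 - <<'E'
from h import *
grab('wrist','w15'); flag('w13'); flag('w14'); flag('w15')
E
```

```text
flag s median 25.94 772
rim s -0.03 1177
collar front bins [(66, 13), (67, 17), (68, 7), (69, 1), (70, 0), (71, 0), (72, 0), (73, 0), (74, 0), (75, 0), (76, 1), (77, 22), (78, 36), (79, 37), (80, 42), (81, 39), (82, 47), (83, 102), (84, 207), (85, 83), (86, 7), (87, 17), (88, 17), (89, 33)]
flag s median 26.22 1346
rim s -0.06 2200
collar front bins [(66, 64), (67, 62), (68, 65), (69, 61), (70, 60), (71, 62), (72, 53), (73, 10), (74, 0), (75, 1), (76, 38), (77, 133), (78, 156), (79, 152), (80, 158), (81, 156), (82, 168), (83, 313), (84, 465), (85, 66), (86, 97), (87, 99), (88, 128), (89, 131)]
flag s median 55.71 1253
rim s -0.11 1863
collar front bins [(66, 35), (67, 53), (68, 45), (69, 38), (70, 31), (71, 26), (72, 4), (73, 0), (74, 0), (75, 1), (76, 29), (77, 73), (78, 96), (79, 103), (80, 97), (81, 104), (82, 114), (83, 229), (84, 393), (85, 55), (86, 37), (87, 55), (88, 86), (89, 76)]
```

View pics/w15.png

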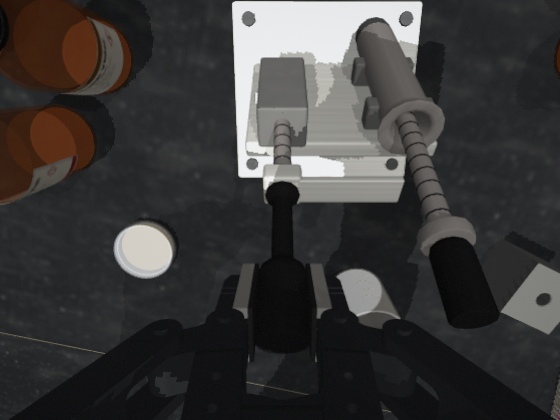

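```bash
python3 - <<'E'
from h import *
for f in ('w13','w14','w15'):
    z=load(f); Q=cloud(z).reshape(-1,3)-M; ss=Q@t;a=Q@e;b=Q@yv
    for aa in (-7.7,):
        s2=ss-.06*(a-aa); r=np.hypot(a-aa,b)
        k=(r>10.5)&(r<12.5)&(abs(s2-84)<2); print(f,'top',np.median(s2[k]).round(2),k.sum(), end=' ')
        k=(abs(r-13)<1.2)&(s2>70)&(s2<86); print('side s2 pct',np.percentile(s2[k],[0.5,2,5,95,98]).round(2),k.sum(), end=' ')
        k=(r<8)&(s2>110)&(s2<130); print('head',np.percentile(s2[k],[50,90]).round(2))
    k=(ss>15)&(ss<70)&(abs(b)<1.5)&(a>-10)&(a<8); print(np.polyfit(ss[k],a[k],1))
E
```

```text
w13 top 84.21 190 side s2 pct [76.45 76.75 77.09 84.51 84.96] 366 head [122.11 122.77]
[-0.06518754  3.40291804]
w14 top 83.72 373 side s2 pct [76.06 76.38 76.66 83.97 84.18] 1163 head [113.23 118.12]
[-0.05939666  3.02568521]
w15 top 83.75 310 side s2 pct [76.11 76.41 76.95 84.1  84.3 ] 793 head [121.48 122.2 ]
[-0.06457855  3.27937415]
```

```bash
python3 -m jog '[-2,0,-3.5,0,5, -4.5,0,-7.8,0,5, -7,0,-12.1,0,5, -9,0,-15.6,0,5, -10.2,0,-17.7,0,5, -10.2,0,-17.7,0,5]'
python3 - <<'E'
from h import *
grab('wrist','w16'); flag('w16')
E
```

```text
clock: 20.47
eef_pos: [502.8, 2.6, 420.1]
tool_rot: [3.141, -0.003, 0.25]
force: [3.5, -3.5, 3.4]
width: 20.5
flag s median 75.75 1257
rim s -0.14 1666
collar front bins [(66, 33), (67, 48), (68, 30), (69, 33), (70, 20), (71, 5), (72, 0), (73, 0), (74, 0), (75, 1), (76, 16), (77, 59), (78, 70), (79, 85), (80, 90), (81, 76), (82, 96), (83, 200), (84, 351), (85, 60), (86, 37), (87, 42), (88, 66), (89, 62)]
```

View pics/w16.png

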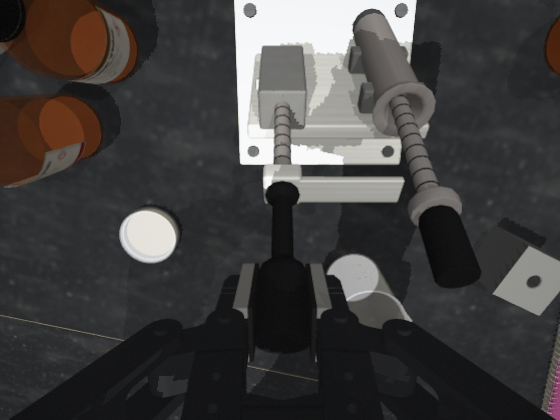

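```bash
python3 -m jog '[0,0,0,0,28, 0,0,0,0,36, 0,0,0,0,42, 0,0,0,0,42, 0,0,0,0,42]'
python3 -m jog '[0,0,-6,0,42, 0,0,-18,0,42, 0,0,-35,0,42, 0,0,-52,0,42, 0,0,-68,0,42, -4,0,-80,0,42, -20,-10,-86,0,42, -40,-20,-90,0,42, -50,-20,-90,0,42, -50,-20,-90,0,42]'
python3 - <<'E'
from h import *
grab('wrist','w17'); flag('w17'); grab('scene','s17'); flag('s17')
go([0,0,0],0)
z=load('w17'); Q=cloud(z).reshape(-1,3)-M; ss=Q@t;a=Q@e;b=Q@yv
s2=ss-.062*(a+7.7); r=np.hypot(a+7.7,b)
k=(r>10.5)&(r<12.5)&(abs(s2-84)<2); print('top',np.median(s2[k]).round(2),k.sum()); k=(abs(r-13)<1.2)&(s2>70)&(s2<86); print('side',np.percentile(s2[k],[.5,2,5]))
cv2.imwrite('pics/c17.png',cv2.resize(load('s17')['im'][150:370,120:390],None,fx=2.5,fy=2.5,interpolation=cv2.INTER_CUBIC))
E
```

```text
clock: 20.93
eef_pos: [501.7, 3.2, 419.3]
tool_rot: [-3.141, 0.001, 0.251]
force: [0.7, -0.8, -0.1]
width: 41.9
clock: 21.77
eef_pos: [446.9, 9.6, 510.2]
tool_rot: [3.141, 0.0, 0.251]
force: [-0.7, -1.1, -0.1]
width: 42.2
flag s median 75.4 883
rim s -0.06 1118
collar front bins [(66, 9), (67, 3), (68, 1), (69, 0), (70, 0), (71, 0), (72, 0), (73, 0), (74, 0), (75, 3), (76, 9), (77, 30), (78, 35), (79, 35), (80, 27), (81, 39), (82, 64), (83, 152), (84, 148), (85, 23), (86, 10), (87, 17), (88, 20), (89, 28)]
flag s median 76.84 21
rim s 1.11 66
collar front bins [(66, 0), (67, 0), (68, 0), (69, 0), (70, 0), (71, 0), (72, 0), (73, 0), (74, 0), (75, 0), (76, 1), (77, 2), (78, 2), (79, 4), (80, 3), (81, 5), (82, 4), (83, 13), (84, 10), (85, 14), (86, 5), (87, 2), (88, 0), (89, 1)]
t 21.8667 tcp [449.    9.6 509.9] rot [ 1.7997e+02 -7.0000e-02  1.4320e+01] F [ 0.72 -0.12 -0.49] w 42.0
shift [-438.  -102.   509.3] turn 14.32
top 83.55 164
side [75.64275107 75.89442119 76.65563585]
```

View pics/w17.png

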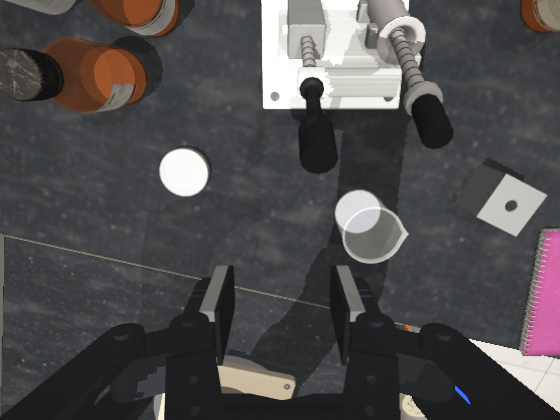

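View pics/c17.png

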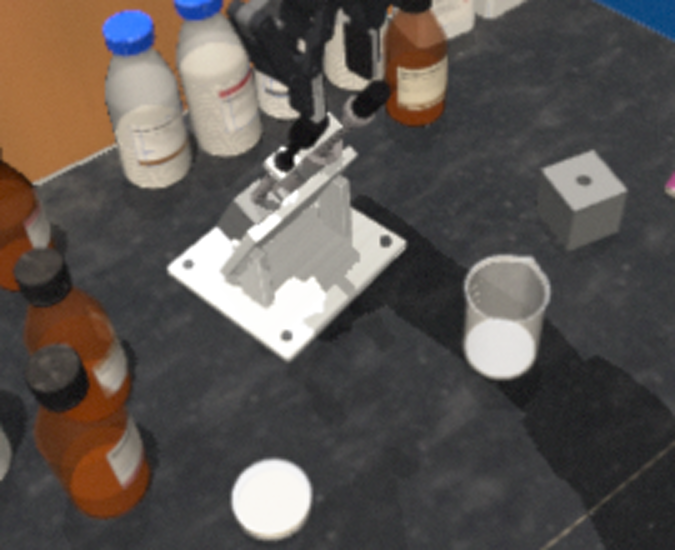

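```bash
python3 - <<'E'
from h import *
finish_job(); print(read_state()['clock'])
E
```

```text
the job is handed in; nothing more can be done
the job is handed in; nothing more can be done
```

The rod is resting on the stop, the pointer's flag is level with the underside of the collar, and I handed the job in at about 21.9 s of the 54 s allowed.

- **Stop:** Pushing 1 mm further on it raised the axial force by about 2 N, close to the 1.4 N/mm expected of the sprung pad, so I took it for the pad and not a jam. The firmest press was about 7 N. I backed off 3 mm and let go. The collar's underside now stands about 76 mm above the mouth, so the stop sits about 74 mm deep.
- **Pointer:** I drew it up by its knob and let go. In the last wrist picture the flag's upper face is at 75.4 mm along the tube and the collar's underside at 75.6 to 75.9 mm. That is about 0.5 mm apart, against the 3 mm allowed.
- **What went wrong first:** The tool can't tilt, and my first try, turning the rod against the funnel, failed. The tip slid up onto the mouth's rim with about 6 N, and I lifted it off. I then leaned the rod to 30° in the jaws over the top edge of the grey block, with about 4 N, and it went in cleanly.
- **Remaining disagreements:** The rod leans about 3.5° in the bore's slack. The levels above are along the tube's axis. By world height, the centre of the collar is a few millimetres lower because of that lean. The scene camera reads the flag at 76.8 mm, but it also reads the mouth 1.1 mm high, within its calibration.
- **Bystanders:** The beaker, bottle and dish look unmoved in the last pictures, but I did not measure their positions again.

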